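Open the sprung thread box and put the tall spool away

TASK

Put the tall spool of thread away in the wooden thread box. First press the latch pad on the front of the box down gently until the lid lets go, and let the lid spring up by itself: nothing may touch or block the lid. Then lower the tall spool upright over the spindle in the box, holding it until it stands on the box's floor, let go of it, and leave the lid open and everything else where it is; never push harder than about 25 N on the box.

Things in the scene. Friction and masses are not known exactly. Their poses are not given: they have to be found in the camera images.
- thread_box: Fixed box of pale wood, 200 mm long (x) x 150 mm wide (y); origin at the centre of its underside on the table, x from the latch end (towards the robot) to the hinge end, z up. From x = -100 to -31 mm it is a flat deck, top 40 mm high, which carries the latch pad; from x = -25 to +94 mm it is an open well, inside 139 mm wide, floor 6 mm high, walls to 58 mm, covered by the lid. Two flat bobbins (22 mm across, 11 mm tall) lie fixed in the well's far corners.
- lid (a joint): Angle of the plywood lid (129 x 150 x 6 mm, top 65 mm high when shut): 0 shut, 1.95 fully open. It is hinged across the far end of the box (x = +100 mm, 62 mm high); its near edge lies at x = -30 mm. A spring swings it up and back by itself in about a second once the latch hook clears its edge; it then leans back past vertical and stays there. It must not be touched by the robot.
- lid_edge (a point): Middle of the lid's near (free) edge, on its upper face; it swings with the lid. The latch's small steel hook holds it down here.
- latch (a joint): How far the latch pad is pressed down, in m: 0 at rest, 0.007 pressed home against its stop. The lid lets go at about 0.004: the pad draws the hook back. A spring brings it back when the pad is let go. Pressing the pad takes about 3.5 N at the start, 6 N where the lid lets go and 8.5 N just before the stop; the stop is hard.
- latch_deck (a point): Point on the deck's surface (40 mm high) straight below the middle of the latch pad, 48 mm in front of the lid's edge; fixed to the box. The pad is a steel plate 26 mm (x) x 34 mm (y) x 8 mm thick that is pressed straight down. It sits on an adjusting screw, so its upper face stands anywhere from 16 to 32 mm above this point: the height is not measured and must be felt. It gives 7 mm down to its stop and lets the lid go at about 4 mm.
- spindle_foot (a point): Centre of the foot of the upright steel spindle, on the floor of the well, at x = +18 mm, y = 0, 6 mm high in the box frame. The spindle is 10 mm thick, stands 41 mm above this point, the top 7 mm tapered to a blunt tip; nothing else stands within 40 mm of it in the well.
- spool_mid (a point): Centre (half-way up) of the loose tall spool: dark thread on a card core, 34 mm across, 46 mm tall, with a 14 mm bore right through; stands upright on the table, z along its axis, about 35 g. On the spindle its centre is 23 mm above the spindle's foot.
- wide_spool_mid (a point): Centre of a loose bystander spool, 52 mm across, 30 mm tall, of the same thread: leave alone.
- flat_spool_mid (a point): Centre of a loose bystander spool, 34 mm across but only 20 mm tall, of the same thread: leave alone.
- scissors: Bystander: scissors with looped handles, about 200 mm long, 11 mm high, lying flat; origin at the pivot, blades to +x.
- pin_tin: Bystander: round metal tin, 72 mm across, 23 mm high; origin under its centre.
- tape_case: Bystander: square grey tape-measure case, 55 x 55 x 26 mm; origin under its centre.
- chalk: Bystander: flat white piece of tailor's chalk, 50 x 38 x 8 mm; origin under its centre.
Mind the look-alikes: they are no part of the job. What is shaped like the part that bears spool_mid but blue is not meant.

How it is judged:
On the way, in this order (a step that is already met when the one before it is completed fails the run):
1. the lid has sprung open by itself and the latch pad has been let go, the spool still standing where it was (value of joint lid above 1.6 rad and value of joint latch below 0.0015 m and distance of spool_mid from where it was at the start of the episode below 0.03 m), for 0.2 s.
2. the spool is on the spindle, down to the floor of the box, while still held by the fingers (horizontal distance between spool_mid and spindle_foot below 0.006 m and z of spool_mid in the frame of spindle_foot below 0.029 m and contact force between the fingers and spool above 0.5 N), for 0.1 s.
At the end, for the whole second after the job is handed in: The tall spool stands on the spindle, its centre within 5 mm of the spindle's axis and no more than 26 mm above its foot, upright within 0.12 rad and at rest, released; the lid is open beyond 1.6 rad and the latch pad is let go (pressed less than 1.5 mm) (horizontal distance between spool_mid and spindle_foot below 0.005 m and z of spool_mid in the frame of spindle_foot below 0.026 m and angle between spool_mid's own z axis and vertical below 0.12 rad and linear speed of spool below 0.02 m/s and value of joint lid above 1.6 rad and value of joint latch below 0.0015 m); the robot touches nothing.
It fails at once if the robot touches the lid (contact force between any of the fingers, the arm and lid above 0.5 N).
It fails at once if the spool is put against the lid (contact force between spool and lid above 0.5 N).
It fails at once if the latch or box is pushed with more than 25 N (contact force between any of the fingers, the arm, spool and thread_box above 25 N).
It fails at once if a bystander is moved by more than 20 mm (distance of any of wide_spool_mid, flat_spool_mid, scissors, pin_tin, tape_case, chalk from where it was at the start of the episode above 0.02 m).
It also fails if it takes over 64 s, if anything falls off the work surface, if the arm or the gripper's body presses on something with over 40 N, if the wrist force passes 120 N, or if a joint passes its speed limit or range.

ROBOT

A 6-joint arm with a two-finger parallel gripper is mounted at the origin on the work surface. World frame = base frame: x ahead of the robot, y to its left, z up, the work surface at z = 0. Lengths are in m, angles in rad, forces in N, time in s.
With the tool pointing down it reaches from about 0.35 to 0.85 m from the base axis. Payload 8.1 kg.
Tool frame: the origin (TCP) lies between the finger pads; the fingertips stand 11 mm ahead of it and the grasp point (between the pads) lies 8 mm behind it (robot.tips_ahead is the distance from the TCP to the fingertips, in m); z points along the fingers, y is the line along which they close (so a half turn about z gives the same grasp; the last joint's range is limited). The gripper opens to 93 mm and grips with 3 to 60 N. Pads are 15 mm wide; open, the fingers measure 128 mm over their backs; the gripper's body (75 mm by 188 mm) begins 65 mm behind the grasp point.
Start: joints at [1.204, 0.13, 1.488, -0, 1.523, -0.085], TCP at [0.167, 0.576, 0.23] pointing down, gripper open.
Joint ranges: [-2.96, 2.96], [-0.89, 2.26], [0.02, 2.5], [-1.34, 4.48], [0, 2.73], [-2.66, 2.66]. Speed limits (rad/s): [2.39, 2.39, 2.79, 3.14, 3.14, 3.14].

INTERFACE

Orientations are given as a rotation vector (axis times angle).
In Python, from plant import robot gives the robot as it stands. The module is installed in compiled form; this text tells all that it offers.
- The arm moves only by the tool move_arm, never from a script. Its argument "deltas" is one flat list of numbers, 7 for each row, row after row: the shift along the tool's x, y, z in m, then the turn, a rotation vector about the tool's x, y, z in rad, then the opening, from 0 (shut) to 1 (fully open). A call has 1 to 12 rows; each row is the pose to reach, as a shift and turn from the pose commanded when the call began, along the tool's axes at that moment; what a row does not reach only later rows make up. A row lasts 1/8 s, in which the tool goes at most 62.5 mm and 10.7 degrees, less where a joint would pass 70% of its speed; a pose out of reach is approached as far as the arm can. A call with a gripper value outside its range is refused whole. The fingers move at their own pace and stop on an object; "squeeze" is the grip in N (left out, the last holds). Time passes only in rows, so rows that repeat a pose let the fingers close. It gives the time, the measured TCP pose, the force, the opening and the grip force at its end, in the units of the state.
- robot.read_state(): the state, without advancing time (a new reading comes with each control period).
- robot.read_camera(name): name is "scene" or "side" or "wrist"; returns (picture, depth): 480x640x3 uint8, red, green, blue; 480x640 float32, m along the optical axis (not along the pixel's ray), 0 where there is no reading.
- robot.camera_model(name): a dict with "K" (3x3 intrinsics, pixels), "R" (3x3) and "t" (3): a world point X has camera coordinates R X + t; the wrist camera has in their place "tool_from_camera" (4x4, takes a point from camera to tool coordinates, whose origin is the TCP and whose axes are the flange's). Camera axes: x right, y down, z forward; pixel columns grow to the right and rows downward; lengths in m; the calibration is good to about 2 mm. A picture is of the moment at which its call begins: read the wrist's pose just before it. camera_model takes no time and is no camera call.
- robot.close_job(): hands the job in; it is judged then, once.
Trained networks look in the newest picture that a camera, given by its name, has taken for a name from the list of things; names that differ only in an ending like _2 or _b are one class to them, and where a whole thing is asked for, a point or a joint stands for the part that bears it (a point fixed in the world has none). Each returns a list of dicts, best first, with "confidence" (0 to 1); they miss things now and then, are a little off and sometimes report something else, mostly with a low value. They report only what shows in the picture. A call takes as long as a camera call. They do not tell look-alikes from the thing itself.
- robot.recognise(camera, label): "uv" ([column, row] in pixels, amid what is visible of it).
The state is a dict: "t": time; "q": joint angles; "dq": joint speeds; "joint_torque": joint torques, N m; "tool_pos": TCP position; "orientation": TCP orientation; "force": force on the tool from outside, world axes, zero at the start; "wrist_torque": the same for the moment, N m; "opening": finger opening in m; "gripper_force": force on a finger pad.
Only numpy, scipy, OpenCV 4.12 (cv2) and the standard library are available. Lean on these libraries where they do the work, as an engineer would, in place of code of your own. Each camera call takes 0.05 s, during which the arm holds its last target. There are 200 camera calls.

## Working session

There is one attempt and no reset: what is moved stays moved. The work goes in short steps, Python scripts to look and compute and a tool call to move; the robot and the scene stay as the last step left them, time stands still between calls to the robot, and variables do not carry over. Pictures are saved under pics/ and viewed, at most 10 in all, crops included, and the job is handed in when it is done.

Besides the shell and the picture viewer there is one more tool, called after "Call:" by a JSON object that holds its "api" and its "payload". move_arm: Moves the arm, as the interface text tells. Its arguments: {"type":"object","properties":{"deltas":{"type":"array","items":{"type":"number"}},"squeeze":{"type":"number"}},"required":["deltas"]}

```bash
mkdir -p pics; cat > h.py <<'E'
import numpy as np, cv2
from scipy.spatial.transform import Rotation as Rn
from plant import robot
np.set_printoptions(precision=4,suppress=True)
def cam(name):
    s=robot.read_state(); p,d=robot.read_camera(name); m=robot.camera_model(name)
    if 'R' in m: R=np.array(m['R']); t=np.array(m['t']); Rw=R.T; tw=-R.T@t
    else:
        T=np.array(m['tool_from_camera']); Rt=Rn.from_rotvec(s['orientation']).as_matrix()
        Rw=Rt@T[:3,:3]; tw=Rt@T[:3,3]+np.array(s['tool_pos'])
    return p,d,np.array(m['K']),Rw,tw
def world(c,uv,r=2):
    p,d,K,Rw,tw=c; u,v=map(int,np.round(uv)); a=d[max(v-r,0):v+r+1,max(u-r,0):u+r+1]; a=a[a>0]
    z=np.median(a) if a.size else 0
    return Rw@(np.linalg.inv(K)@[uv[0],uv[1],1]*z)+tw
def cloud(c):
    p,d,K,Rw,tw=c; v,u=np.mgrid[:480,:640]
    X=np.stack([(u-K[0,2])/K[0,0]*d,(v-K[1,2])/K[1,1]*d,d],-1)
    return X@Rw.T+tw
def save(n,p): cv2.imwrite(f'pics/{n}.png',p[...,::-1])
E
python3 - <<'E'
from h import *
s=robot.read_state(); print({k:np.round(v,3) for k,v in s.items()}, robot.tips_ahead)
ims=[]
for n in ['scene','side']:
    c=cam(n); save(n,c[0]); print(n,'cam at',c[4])
    for l in ['thread_box','spool_mid','latch_deck','lid_edge','wide_spool_mid','flat_spool_mid','scissors','pin_tin','tape_case','chalk']:
        for r in robot.recognise(n,l)[:4]: print(l,np.round(r['uv']),round(r['confidence'],2),world(c,r['uv']))
E
```

```text
{'t': np.float64(0.0), 'q': array([ 1.204,  0.131,  1.489, -0.   ,  1.523, -0.085]), 'dq': array([ 0.001, -0.001,  0.001,  0.   ,  0.   , -0.002]), 'joint_torque': array([ -0.   , -55.982, -49.177,   0.077,   0.035,  -0.   ]), 'tool_pos': array([0.167, 0.576, 0.229]), 'orientation': array([-0.441, -3.11 ,  0.003]), 'force': array([-0.52 , -0.2  , -0.561]), 'wrist_torque': array([-0.053,  0.002,  0.016]), 'gripper_force': np.float64(0.0), 'opening': np.float64(0.093)} 0.011
scene cam at [1.0333 0.3766 0.8987]
thread_box [244. 242.] 0.63 [ 0.5981 -0.144   0.0664]
spool_mid [430. 344.] 0.85 [0.5559 0.3049 0.0478]
spool_mid [410. 369.] 0.6 [0.6238 0.2999 0.0457]
latch_deck [241. 239.] 0.63 [ 0.5985 -0.1548  0.0667]
lid_edge [241. 241.] 0.69 [ 0.6013 -0.1511  0.066 ]
lid_edge [237. 240.] 0.66 [ 0.6053 -0.159   0.0659]
wide_spool_mid [422. 290.] 0.77 [0.4456 0.2274 0.0309]
flat_spool_mid [374. 344.] 0.78 [0.6091 0.2113 0.0193]
flat_spool_mid [235. 241.] 0.22 [ 0.6097 -0.162   0.0666]
scissors [220. 151.] 0.69 [ 0.3677 -0.4558  0.0057]
scissors [171. 196.] 0.37 [ 0.5718 -0.4326  0.0083]
pin
[... 214 characters left out ...]
 -1.005   0.9046]
thread_box [372. 288.] 0.73 [ 0.5553 -0.2125  0.0555]
spool_mid [274. 210.] 0.74 [0.5452 0.2813 0.0306]
spool_mid [293. 205.] 0.61 [0.6121 0.2807 0.0284]
spool_mid [370. 285.] 0.32 [ 0.5532 -0.2039  0.0608]
latch_deck [370. 286.] 0.87 [ 0.5518 -0.2044  0.0579]
lid_edge [379. 267.] 0.57 [ 0.6125 -0.1624  0.067 ]
wide_spool_mid [352. 290.] 0.68 [ 0.4957 -0.2055  0.0694]
wide_spool_mid [251. 237.] 0.63 [0.4202 0.1973 0.0232]
flat_spool_mid [308. 219.] 0.63 [0.6174 0.1963 0.0193]
scissors [369. 363.] 0.6 [ 0.4281 -0.3712  0.0051]
pin_tin [198. 223.] 0.55 [0.3188 0.3518 0.024 ]
tape_case [352. 289.] 0.62 [ 0.4977 -0.2026  0.0706]
tape_case [306. 191.] 0.52 [0.6977 0.3425 0.0255]
```

View pics/scene.png

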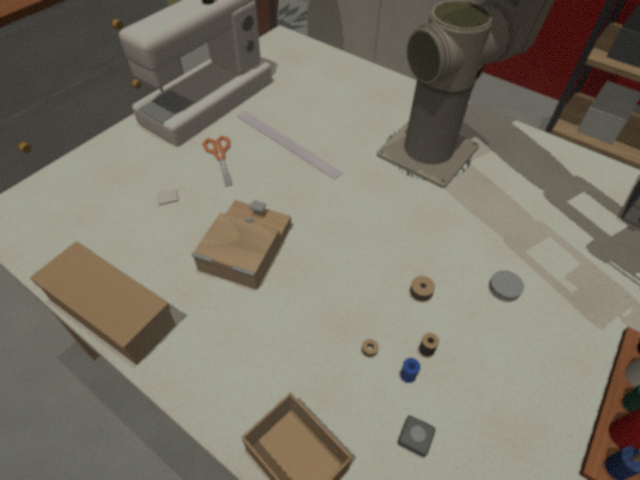

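View pics/side.png

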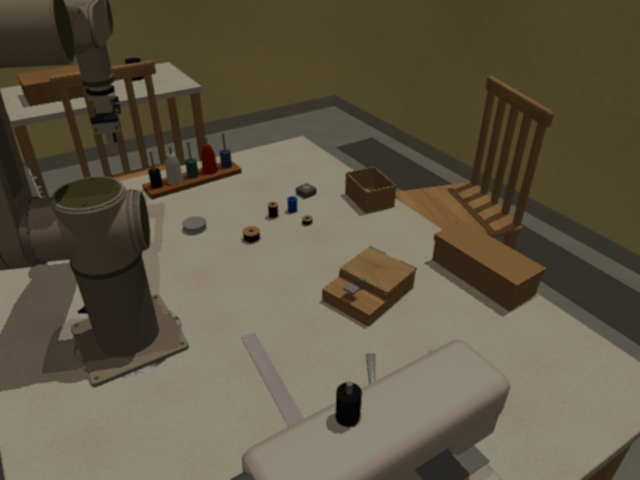

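Scene view: the dark tall spool is at (430,344). Look-alikes are the blue one (410,369), the wide one (422,290), the flat one (370,347), and the sewing machine's black spool (side view 348,405). I choose (430,344), since it is dark, tall and narrow. The box is at (243,242) with its pad at about (258,208).

```bash
python3 - <<'E'
from h import *
C={n:cam(n) for n in ['scene','side']}
P=np.concatenate([cloud(C[n])[C[n][1]>0] for n in C])
for n in C:
    Q=cloud(C[n])[C[n][1]>0]
    near=(np.hypot(Q[:,0]-.58,Q[:,1]+.16)<.17)
    L=Q[near&(Q[:,2]>.061)&(Q[:,2]<.071)]; r=cv2.minAreaRect(L[:,:2].astype(np.float32)*1000); print(n,'lid',r,len(L))
    B=Q[near&(Q[:,2]>.02)&(Q[:,2]<.08)]; r=cv2.minAreaRect(B[:,:2].astype(np.float32)*1000); print(n,'box',r,np.median(L[:,2]))
    D=Q[near&(Q[:,2]>.037)&(Q[:,2]<.044)]; print('deck',D.mean(0))
    S=Q[(np.hypot(Q[:,0]-.55,Q[:,1]-.295)<.035)&(Q[:,2]>.04)]; print('spool top',S.mean(0),S.min(0),S.max(0),len(S))
p=C['scene'][0]; a=cv2.resize(p[300:400,350:470],(600,500),interpolation=2)
b=cv2.resize(p[190:290,185:305],(600,500),interpolation=2)
save('crop1',cv2.resize(np.hstack([a,b]),(800,334)))
E
```

```text
scene lid ((580.6424560546875, -168.43081665039062), (198.61572265625, 152.08673095703125), 17.118301391601562) 3308
scene box ((575.2890625, -169.9442901611328), (210.38644409179688, 152.7394256591797), 16.526643753051758) 0.06586214183315686
deck [ 0.5248 -0.1773  0.0405]
spool top [0.5472 0.3003 0.0463] [0.5296 0.284  0.04  ] [0.5631 0.3164 0.0507] 197
side lid ((580.8490600585938, -171.3322296142578), (198.2516326904297, 154.21009826660156), 16.697540283203125) 1955
side box ((575.0053100585938, -173.77752685546875), (210.96670532226562, 155.39988708496094), 16.82396125793457) 0.06606709117804255
deck [ 0.5167 -0.2004  0.0406]
spool top [0.5459 0.2937 0.0456] [0.53   0.2753 0.0403] [0.5634 0.3157 0.052 ] 56
```

View pics/crop1.png

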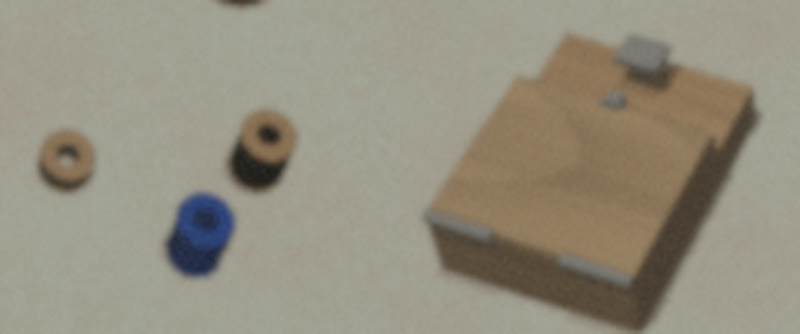

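```bash
python3 - <<'E'
from h import *
s=robot.read_state(); R=Rn.from_rotvec(s['orientation']).as_matrix(); print(R); print(np.array(robot.camera_model('wrist')['tool_from_camera']),robot.camera_model('wrist')['K'])
E
```

```text
[[-0.9605  0.2781 -0.    ]
 [ 0.2781  0.9605  0.    ]
 [ 0.      0.     -1.    ]]
[[-0.0003 -0.9637 -0.2671  0.0731]
 [ 1.     -0.0001 -0.0008 -0.0007]
 [ 0.0007 -0.2671  0.9637 -0.1554]
 [ 0.      0.      0.      1.    ]] [[414.8619   0.     323.0227]
 [  0.     414.8619 234.7967]
 [  0.       0.       1.    ]]
```

Call:
{"api": "move_arm", "payload": {"deltas": [-0.348,-0.291,-0.02,0,0,-0.287,0,-0.348,-0.291,-0.02,0,0,-0.287,0,-0.348,-0.291,-0.02,0,0,-0.287,0,-0.348,-0.291,-0.02,0,0,-0.287,0,-0.348,-0.291,-0.02,0,0,-0.287,0,-0.348,-0.291,-0.02,0,0,-0.287,0,-0.348,-0.291,-0.02,0,0,-0.287,0,-0.348,-0.291,-0.02,0,0,-0.287,0,-0.348,-0.291,-0.02,0,0,-0.287,0], "squeeze": 10}}

```text
t: 2.33
tool_pos: [0.4205, 0.1996, 0.2497]
orientation: [0.004, -3.141, -0.001]
force: [0.1, 0.6, 0.2]
opening: 0.0076
gripper_force: 0.0
```

```bash
cat >> h.py <<'E'
def go(X,yheading):
    "tool-frame shift and turn from here to world point X with tool y heading (rad)"
    s=robot.read_state(); R=Rn.from_rotvec(s['orientation']).as_matrix()
    y=np.array([np.cos(yheading),np.sin(yheading),0]); z=np.array([0,0,-1.]); G=np.c_[np.cross(y,z),y,z]
    d=np.array(X)-s['tool_pos']
    print('shift',R.T@d,'turn',Rn.from_matrix(R.T@G).as_rotvec(),'q',s['q'],'pos',s['tool_pos'],'F',s['force'],'t',s['t'])
E
python3 -c "
from h import *
go([.502,-.195,.25],np.pi/2+.293)"
```

```text
shift [-0.0804 -0.3948 -0.0005] turn [ 0.0004 -0.0001 -0.2902] q [ 0.3326 -0.2491  1.8164  0.0004  1.5743 -1.2409] pos [0.4205 0.1996 0.2497] F [0.1091 0.579  0.2133] t 2.325
```

Call:
{"api": "move_arm", "payload": {"deltas": [-0.08,-0.395,0,0,0,-0.29,0,-0.08,-0.395,0,0,0,-0.29,0,-0.08,-0.395,0,0,0,-0.29,0,-0.08,-0.395,0,0,0,-0.29,0,-0.08,-0.395,0,0,0,-0.29,0,-0.08,-0.395,0,0,0,-0.29,0,-0.08,-0.395,0,0,0,-0.29,0,-0.08,-0.395,0,0,0,-0.29,0,-0.08,-0.395,0,0,0,-0.29,0]}}

```text
t: 3.45
tool_pos: [0.5026, -0.1924, 0.2493]
orientation: [0.465, -3.107, -0.002]
force: [-0.8, -0.1, 0.2]
opening: 0.0006
gripper_force: 0.0
```

```bash
cat > box.py <<'E'
from h import *
c=cam('wrist'); save('w1',c[0]); X=cloud(c); ok=c[1]>0
for l in ['latch_deck','lid_edge','thread_box']:
    for r in robot.recognise('wrist',l)[:3]: print(l,np.round(r['uv']),round(r['confidence'],2),world(c,r['uv']))
hsv=cv2.cvtColor(c[0],cv2.COLOR_RGB2HSV)
near=ok&(np.hypot(X[...,0]-.50,X[...,1]+.195)<.05)&(X[...,2]>.045)&(hsv[...,1]<70)
Q=X[near]; print('pad',Q.mean(0),np.median(Q[:,2]),cv2.minAreaRect(Q[:,:2].astype(np.float32)*1000),len(Q))
L=X[ok&(X[...,2]>.058)&(X[...,2]<.072)&(X[...,0]>.53)]; print('lid',cv2.minAreaRect(L[:,:2].astype(np.float32)*1000),len(L))
D=X[ok&(X[...,2]>.034)&(X[...,2]<.046)]; print('deck',cv2.minAreaRect(D[:,:2].astype(np.float32)*1000),len(D))
go([.502,-.195,.1],np.pi/2+.293)
E
python3 box.py
```

```text
latch_deck [322. 239.] 0.79 [ 0.5329 -0.1857  0.0403]
lid_edge [315. 276.] 0.95 [ 0.5595 -0.1837  0.0671]
thread_box [321. 235.] 0.71 [ 0.5298 -0.1875  0.0405]
pad [ 0.476  -0.2024  0.3308] 0.3458229286108854 ((498.99114990234375, -205.15159606933594), (79.68229675292969, 91.44440460205078), 77.89570617675781) 46001
lid ((586.2088623046875, -169.60093688964844), (99.46629333496094, 150.3048095703125), 17.097728729248047) 6911
deck ((638.4820556640625, -284.7387390136719), (143.36553955078125, 472.8742980957031), 53.992618560791016) 12027
shift [ 0.0011 -0.0018  0.1498] turn [0.     0.0004 0.0042] q [-0.4621 -0.0451  1.632   0.0003  1.5544 -2.3301] pos [ 0.5025 -0.1929  0.2498] F [-0.4252  0.0845  0.0779] t 3.65
```

View pics/w1.png

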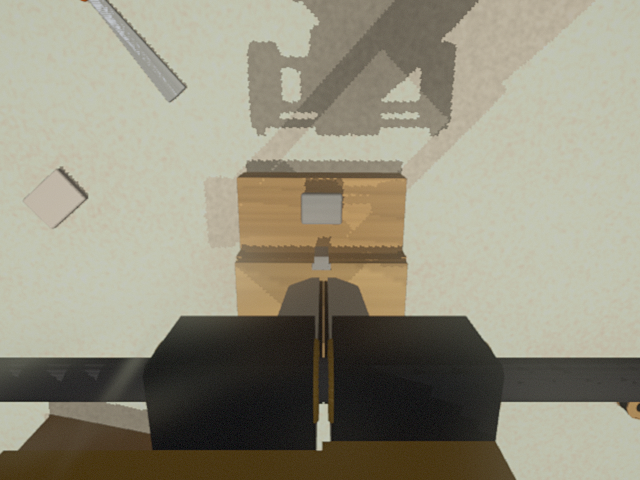

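The wrist view shows the pad at columns 302–342 and rows 193–224, centre (322,208). The lid's near edge is at row ~256, the hook at (321,263), and the box is square to the tool.

```bash
python3 - <<'E'
from h import *
c=cam('wrist')
for uv in [(322,208),(305,208),(339,208),(322,197),(322,219),(270,258),(380,258),(280,215),(240,215),(403,215),(320,176),(250,176),(390,176)]: print(uv,world(c,uv,1))
E
```

```text
(322, 208) [ 0.4995 -0.1961  0.0701]
(305, 208) [ 0.5035 -0.2095  0.0708]
(339, 208) [ 0.4953 -0.1828  0.0707]
(322, 197) [ 0.4906 -0.1988  0.071 ]
(322, 219) [ 0.5084 -0.1934  0.0703]
(270, 258) [ 0.5585 -0.2262  0.0577]
(380, 258) [ 0.5303 -0.1331  0.0567]
(280, 215) [ 0.5228 -0.2287  0.0398]
(240, 215) [ 0.5335 -0.2633  0.0393]
(403, 215) [ 0.4903 -0.1228  0.0404]
(320, 176) [ 0.4797 -0.2042  0.0315]
(250, 176) [ 0.4974 -0.2638  0.0356]
(390, 176) [ 0.4614 -0.1437  0.0302]
```

```bash
python3 -c "
from h import *
go([.4985,-.1965,.088],np.pi/2+.296)"
```

```text
shift [ 0.0048 -0.0019  0.1619] turn [-0.0001  0.0004  0.001 ] q [-0.4625 -0.045   1.6318  0.0002  1.5543 -2.3303] pos [ 0.5025 -0.1932  0.2499] F [0.192  0.4643 0.0248] t 3.7
```

Call:
{"api": "move_arm", "payload": {"deltas": [0.005,-0.002,0.06,0,0,0,0,0.005,-0.002,0.11,0,0,0,0,0.005,-0.002,0.14,0,0,0,0,0.005,-0.002,0.155,0,0,0,0,0.005,-0.002,0.161,0,0,0,0,0.005,-0.002,0.162,0,0,0,0,0.005,-0.002,0.162,0,0,0,0]}}

```text
t: 4.58
tool_pos: [0.499, -0.1983, 0.0891]
orientation: [-0.462, 3.106, -0.002]
force: [1.0, 0.6, -0.3]
opening: 0.0009
gripper_force: 0.0
```

Call:
{"api": "move_arm", "payload": {"deltas": [0,0,0.001,0,0,0,0,0,0,0.002,0,0,0,0,0,0,0.003,0,0,0,0,0,0,0.004,0,0,0,0,0,0,0.004,0,0,0,0]}}

```text
t: 5.2
tool_pos: [0.4979, -0.1978, 0.0834]
orientation: [0.462, -3.107, -0.0]
force: [-0.1, 0.1, 0.2]
opening: 0.0009
gripper_force: 0.0
```

Call:
{"api": "move_arm", "payload": {"deltas": [0,0,0.001,0,0,0,0,0,0,0.002,0,0,0,0,0,0,0.002,0,0,0,0]}}

```text
t: 5.58
tool_pos: [0.4981, -0.1979, 0.0817]
orientation: [-0.462, 3.107, -0.0]
force: [0.1, 0.4, 0.9]
opening: 0.0008
gripper_force: 0.2
```

Call:
{"api": "move_arm", "payload": {"deltas": [0,0,0.001,0,0,0,0,0,0,0.002,0,0,0,0,0,0,0.002,0,0,0,0]}}

```text
t: 5.95
tool_pos: [0.4982, -0.198, 0.0798]
orientation: [-0.462, 3.107, -0.0]
force: [-1.5, 1.0, 4.1]
opening: 0.0006
gripper_force: 1.9
```

Call:
{"api": "move_arm", "payload": {"deltas": [0,0,0.001,0,0,0,0,0,0,0.0015,0,0,0,0,0,0,0.0015,0,0,0,0]}}

```text
t: 6.32
tool_pos: [0.4982, -0.198, 0.0783]
orientation: [-0.462, 3.107, -0.0]
force: [-1.5, 1.1, 4.5]
opening: 0.0002
gripper_force: 2.6
```

Call:
{"api": "move_arm", "payload": {"deltas": [0,0,0.001,0,0,0,0,0,0,0.0015,0,0,0,0,0,0,0.0015,0,0,0,0]}}

```text
t: 6.7
tool_pos: [0.4982, -0.198, 0.0769]
orientation: [-0.462, 3.107, -0.0]
force: [-1.8, 0.5, 6.5]
opening: 0.0004
gripper_force: 3.0
```

```bash
python3 -c "
from h import *
for n in ['scene']:
    c=cam(n); X=cloud(c); Q=X[(c[1]>0)&(np.hypot(X[...,0]-.62,X[...,1]+.16)<.12)]
    print(n,[(Q[:,2]>z).sum() for z in (.08,.11,.15)], np.percentile(Q[:,2],[50,90]))
go([.4985,-.1965,.088],np.pi/2+.296)"
```

```text
scene [np.int64(9561), np.int64(8120), np.int64(6227)] [0.1257 0.4644]
shift [-0.0007  0.0013 -0.0111] turn [-0.0003  0.0003 -0.0008] q [-0.4739  0.0874  1.823  -0.      1.2308 -2.3399] pos [ 0.4982 -0.198   0.0769] F [-1.9442  0.7438  6.2729] t 6.75
```

Call:
{"api": "move_arm", "payload": {"deltas": [0,0,0.0005,0,0,0,0,0,0,0.0005,0,0,0,0,0,0,0.0005,0,0,0,0,0,0,0.0005,0,0,0,0,0,0,0.0005,0,0,0,0,0,0,0.0005,0,0,0,0]}}

```text
t: 7.5
tool_pos: [0.4982, -0.198, 0.0765]
orientation: [-0.462, 3.107, -0.0]
force: [-2.1, 0.3, 6.6]
opening: 0.0001
gripper_force: 3.2
```

```bash
python3 -c "
from h import *
c=cam('scene'); save('lid',cv2.resize(c[0][120:320,140:360],(660,600)))"
```

```text
(no output)
```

View pics/lid.png

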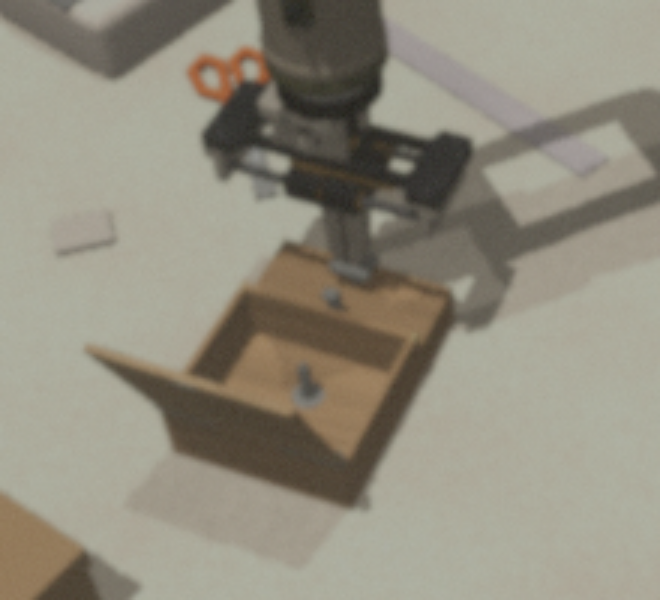

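The lid stands open with the spindle visible at crop (307,375). Next I lift off and look at the spindle.

Call:
{"api": "move_arm", "payload": {"deltas": [0,0,-0.03,0,0,0,0,0.01,0,-0.09,0,0,0,0,0.05,0,-0.15,0,0,0,0,0.08,0,-0.2,0,0,0,0.5,0.08,0,-0.22,0,0,0,0.5,0.08,0,-0.22,0,0,0,0.5,0.08,0,-0.22,0,0,0,0.5]}}

```text
t: 8.43
tool_pos: [0.4212, -0.2208, 0.2943]
orientation: [0.462, -3.106, -0.002]
force: [-0.4, 0.5, -0.4]
opening: 0.0359
gripper_force: 0.0
```

```bash
python3 - <<'E'
from h import *
c=cam('wrist'); save('w2',c[0]); X=cloud(c); s=robot.read_state()
for r in robot.recognise('wrist','spindle_foot')[:3]: print(r,world(c,r['uv'],1))
for n in [(.5913,-.168,.047),(.5913,-.168,.006)]:
    p=c[3].T@(np.array(n)-c[4]); p=c[2]@p; print('pred px',p[:2]/p[2])
ok=(c[1]>0)&(np.hypot(X[...,0]-.5913,X[...,1]+.168)<.03)
for lo,hi in [(.02,.03),(.03,.04),(.04,.044),(.044,.05)]:
    Q=X[ok&(X[...,2]>lo)&(X[...,2]<hi)]; print(lo,len(Q),Q.mean(0) if len(Q) else'')
for r in robot.recognise('scene','spindle_foot')[:2]: print(r)
go([.547,.297,.15],np.pi/2)
E
```

```text
{'uv': [321.4, 326.5], 'confidence': 0.73} [ 0.5435 -0.1864  0.0704]
pred px [324.8715 358.4309]
pred px [324.6897 339.4255]
0.02 37 [ 0.588  -0.1692  0.0254]
0.03 39 [ 0.5882 -0.1691  0.035 ]
0.04 30 [ 0.589  -0.1688  0.0418]
0.044 7 [ 0.5897 -0.1697  0.0448]
{'uv': [242.6, 241.4], 'confidence': 0.86}
shift [-0.2716  0.458   0.1446] turn [ 0.0024 -0.0026  0.2957] q [-0.5904 -0.2259  1.717   0.      1.6539 -2.4569] pos [ 0.4211 -0.2206  0.294 ] F [ 0.1926 -0.2901  0.2892] t 8.575
```

View pics/w2.png

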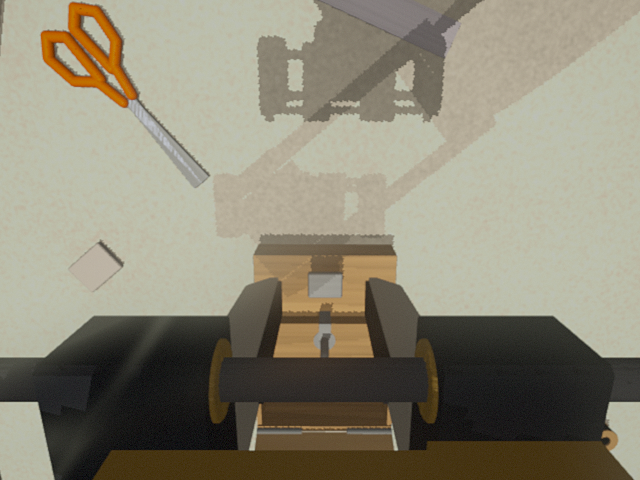

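The spindle spans (323,358)–(323,336), which agrees with the prediction from the pad: about (0.5915,-0.1685). Now the spool.

Call:
{"api": "move_arm", "payload": {"deltas": [-0.27,0.458,0.134,0,0,0.296,0.65,-0.27,0.458,0.134,0,0,0.296,0.65,-0.27,0.458,0.134,0,0,0.296,0.65,-0.27,0.458,0.134,0,0,0.296,0.65,-0.27,0.458,0.134,0,0,0.296,0.65,-0.27,0.458,0.134,0,0,0.296,0.65,-0.27,0.458,0.134,0,0,0.296,0.65,-0.27,0.458,0.134,0,0,0.296,0.65,-0.27,0.458,0.134,0,0,0.296,0.65,-0.27,0.458,0.134,0,0,0.296,0.65,-0.27,0.458,0.134,0,0,0.296,0.65]}}

```text
t: 9.95
tool_pos: [0.5458, 0.2954, 0.1607]
orientation: [0.0, -3.139, 0.002]
force: [-0.0, 0.1, 0.1]
opening: 0.0602
gripper_force: 0.0
```

```bash
python3 - <<'E'
from h import *
c=cam('wrist'); save('w3',c[0]); X=cloud(c)
for r in robot.recognise('wrist','spool_mid')[:3]: print(r,world(c,r['uv'],1))
m=(c[1]>0)&(np.hypot(X[...,0]-.547,X[...,1]-.297)<.035)&(X[...,2]>.04)&(X[...,2]<.052)
Q=X[m]; print(len(Q),Q.mean(0),(Q.min(0)+Q.max(0))/2,Q.max(0)-Q.min(0),cv2.minEnclosingCircle(Q[:,:2].astype(np.float32)*1000))
b=(Q.min(0)+Q.max(0))/2
go([b[0],b[1],.026],np.pi/2)
E
```

```text
{'uv': [324.2, 316.4], 'confidence': 0.77} [0.6071 0.2949 0.0465]
{'uv': [328.8, 230.5], 'confidence': 0.58} [0.554  0.2984 0.0077]
{'uv': [210.2, 52.5], 'confidence': 0.5} [0.4266 0.2149 0.0024]
1576 [0.5465 0.2978 0.0461] [0.5468 0.2977 0.0444] [0.0329 0.0333 0.0086] ((546.8648681640625, 297.8349304199219), 16.93821907043457)
shift [-0.0002  0.0032  0.1362] turn [-0.0003  0.     -0.0016] q [ 0.412   0.2252  1.506  -0.0003  1.4105 -1.1571] pos [0.5466 0.2946 0.1622] F [ 0.2047  0.3846 -0.8745] t 10.05
```

View pics/w3.png

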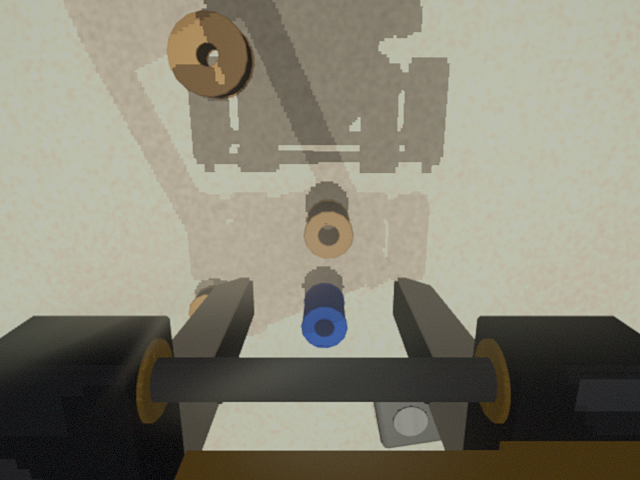

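Confirmed: the tall dark spool is at (328,235), radius 17 mm and top at 46 mm, with blue at (324,326) clear of the fingers.

Call:
{"api": "move_arm", "payload": {"deltas": [0,0.003,0.06,0,0,0,0.65,0,0.003,0.1,0,0,0,0.65,0,0.003,0.125,0,0,0,0.65,0,0.003,0.136,0,0,0,0.65,0,0.003,0.136,0,0,0,0.65,0,0.003,0.136,0,0,0,0,0,0.003,0.136,0,0,0,0,0,0.003,0.136,0,0,0,0,0,0.003,0.136,0,0,0,0,0,0.003,0.136,0,0,0,0], "squeeze": 12}}

```text
t: 11.3
tool_pos: [0.5471, 0.2989, 0.027]
orientation: [0.001, 3.14, 0.001]
force: [-0.8, -0.7, 5.4]
opening: 0.0343
gripper_force: 12.0
```

```bash
python3 -c "
from h import *
s=robot.read_state(); print(s['opening'],s['gripper_force'])
go([.532,-.186,.19],np.pi/2+.296)"
```

```text
0.034261919498841886 12.000854979269207
shift [ 0.0146 -0.4848 -0.1633] turn [ 0.0003  0.0012 -0.2967] q [ 0.4178  0.3694  1.5945 -0.      1.1765 -1.1523] pos [0.5471 0.2989 0.027 ] F [-0.8497 -0.7188  5.393 ] t 11.3
```

Call:
{"api": "move_arm", "payload": {"deltas": [0,0,-0.03,0,0,0,0,0,0,-0.08,0,0,0,0,0,0,-0.11,0,0,0,0,0.0,-0.235,-0.11,0,0,-0.15,0,0.0,-0.235,-0.11,0,0,-0.15,0,0.0,-0.235,-0.11,0,0,-0.15,0,0.0,-0.235,-0.11,0,0,-0.15,0,0.0,-0.235,-0.11,0,0,-0.15,0]}}

```text
t: 12.3
tool_pos: [0.5461, 0.0605, 0.1359]
orientation: [0.227, -3.133, 0.001]
force: [0.3, -0.0, -1.0]
opening: 0.034
gripper_force: 12.0
```

```bash
python3 -c "
from h import *
s=robot.read_state(); print(s['opening'],s['gripper_force'])
go([.5915,-.1685,.13],np.pi/2+.296)"
```

```text
0.03398640426147119 11.99960666242987
shift [-0.0118 -0.2331  0.006 ] turn [-0.0006 -0.0006 -0.1511] q [ 0.0174  0.0592  1.738  -0.0007  1.3449 -1.6981] pos [0.5461 0.0605 0.1359] F [ 0.3498 -0.0216 -0.9816] t 12.3
```

Call:
{"api": "move_arm", "payload": {"deltas": [-0.012,-0.233,0.006,0,0,-0.151,0,-0.012,-0.233,0.006,0,0,-0.151,0,-0.012,-0.233,0.006,0,0,-0.151,0,-0.012,-0.233,0.006,0,0,-0.151,0,-0.012,-0.233,0.006,0,0,-0.151,0,-0.012,-0.233,0.006,0,0,-0.151,0,-0.012,-0.233,0.006,0,0,-0.151,0]}}

```text
t: 13.18
tool_pos: [0.5929, -0.1632, 0.13]
orientation: [0.473, -3.106, -0.001]
force: [-0.3, 0.8, -0.4]
opening: 0.0338
gripper_force: 12.0
```

```bash
python3 - <<'E'
from h import *
go([.5915,-.1685,.085],np.pi/2+.296)
ax=np.array([np.cos(.296),np.sin(.296)])
for n in ['scene','side','wrist']:
    c=cam(n); X=cloud(c); ok=(c[1]>0)&(np.hypot(X[...,0]-.5915,X[...,1]+.1685)<.03)
    for lo,hi in [(.015,.042),(.042,.05),(.105,.135),(.14,.158)]:
        Q=X[ok&(X[...,2]>lo)&(X[...,2]<hi)]
        if len(Q): print(n,lo,len(Q),np.median(Q,0),(Q.min(0)+Q.max(0))/2,np.ptp(Q,0))
    ims=c[0]
    p=c[2]@(c[3].T@(np.array([.5915,-.1685,.047])-c[4])); p=(p[:2]/p[2]).astype(int); print(n,p)
    if n!='wrist':
        a=ims[p[1]-45:p[1]+25,p[0]-40:p[0]+40]; a=cv2.resize(a,(400,350),interpolation=cv2.INTER_CUBIC)
        first=a if n=='scene' else np.hstack([first,a])
save('pre',first)
E
```

```text
shift [ 0.0029 -0.0046  0.045 ] turn [ 0.0006 -0.0001  0.006 ] q [-0.3522  0.236   1.5541  0.0004  1.352  -2.2252] pos [ 0.5929 -0.1632  0.13  ] F [-0.2827  0.8304 -0.4453] t 13.175
scene 0.015 34 [ 0.5932 -0.1628  0.0282] [ 0.5915 -0.1647  0.0283] [0.0084 0.0084 0.0264]
scene 0.042 8 [ 0.5913 -0.1647  0.0446] [ 0.5907 -0.1638  0.045 ] [0.0063 0.0065 0.0059]
scene 0.105 153 [ 0.6038 -0.1543  0.1232] [ 0.599  -0.1635  0.12  ] [0.0221 0.0499 0.0299]
scene 0.14 198 [ 0.5995 -0.1667  0.1488] [ 0.5959 -0.1649  0.1491] [0.0295 0.0519 0.0178]
scene [239 239]
side 0.015 23 [ 0.5892 -0.1713  0.0278] [ 0.5903 -0.1687  0.0314] [0.0072 0.0132 0.0201]
side 0.042 8 [ 0.5894 -0.172   0.0461] [ 0.5898 -0.1718  0.0453] [0.0039 0.0101 0.0064]
side 0.105 149 [ 0.5828 -0.1754  0.1222] [ 0.5933 -0.1687  0.12  ] [0.0362 0.0508 0.0295]
side 0.14 173 [ 0.5893 -0.1669  0.1482] [ 0.5908 -0.1705  0.149 ] [0.0335 0.0538 0.0179]
side [373 276]
wrist 0.015 206 [ 0.5881 -0.1693  0.0333] [ 0.5919 -0.1682  0.0285] [0.01   0.0096 0.0269]
wrist 0.042 132 [ 0.5911 -0.1683  0.0446] [ 0.5917 -0.168   0.0452] [0.0082 0.0078 0.0064]
wrist 0.105 2992 [ 0.5811 -0.1675  0.1255] [ 0.5886 -0.1698  0.12  ] [0.0252 0.0548 0.03  ]
wrist 0.14 7183 [ 0.5907 -0.1671  0.1493] [ 0.5915 -0.1701  0.149 ] [0.0311 0.0559 0.018 ]
wrist [317 242]
```

View pics/pre.png

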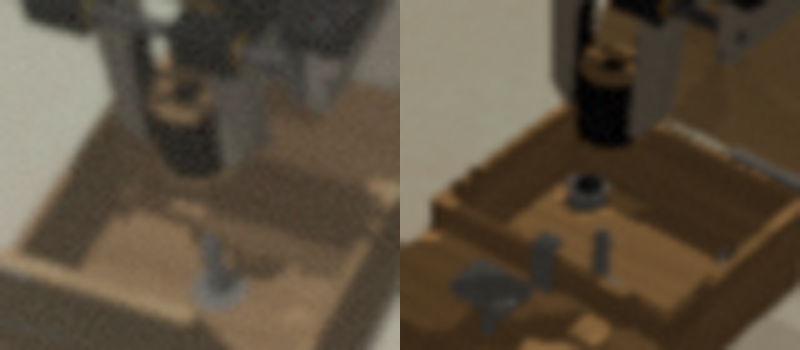

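The crops show the spool held upright above the well, with the spindle at (210,255) in the left crop and (600,255) in the right. I let it settle, then measure spindle against held spool in the wrist view.

Call:
{"api": "move_arm", "payload": {"deltas": [0,0,0.02,0,0,0,0,0,0,0.03,0,0,0,0,0,0,0.03,0,0,0,0,0,0,0.03,0,0,0,0]}}

```text
t: 13.82
tool_pos: [0.5929, -0.1652, 0.1001]
orientation: [0.47, -3.106, -0.0]
force: [0.4, 0.4, -0.0]
opening: 0.034
gripper_force: 12.0
```

```bash
python3 - <<'E'
from h import *
c=cam('wrist'); X=cloud(c); s=robot.read_state(); tp=s['tool_pos']; print(tp)
ok=(c[1]>0)&(np.hypot(X[...,0]-.5915,X[...,1]+.1685)<.03)
Q=X[ok&(X[...,2]>.041)&(X[...,2]<.05)]; print('tip',len(Q),np.median(Q,0),(Q.min(0)+Q.max(0))/2,np.ptp(Q,0))
go([.5917,-.168,.026],np.pi/2+.296)
save('w4',cv2.resize(c[0][150:390,200:440],(600,600)))
E
```

```text
[ 0.5931 -0.1653  0.1005]
tip 1 [ 0.5881 -0.1713  0.0412] [ 0.5881 -0.1713  0.0412] [0. 0. 0.]
shift [ 0.0022 -0.0022  0.0745] turn [-0.0004  0.0004  0.0041] q [-0.355   0.2649  1.5767 -0.      1.2994 -2.2258] pos [ 0.5931 -0.1653  0.1005] F [-1.1416 -0.3825  0.3186] t 13.875
```

View pics/w4.png

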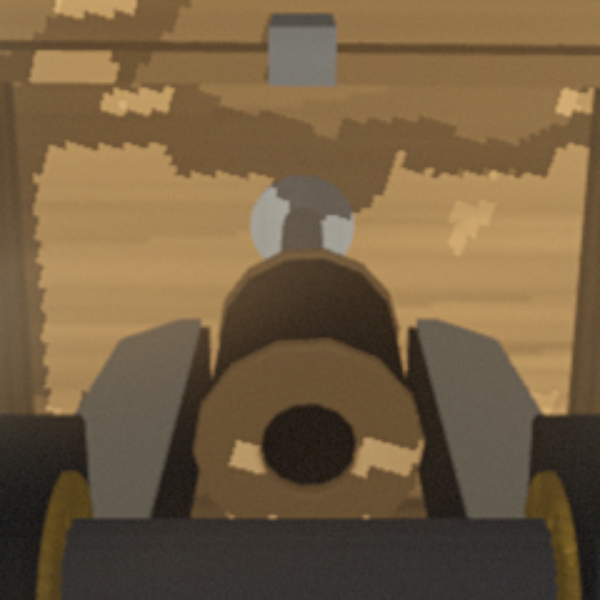

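Bore centre is at crop (309,445) and spindle foot at (302,226), so the spindle is ~1.5 mm towards tool -y.

```bash
python3 - <<'E'
from h import *
c=cam('wrist'); s=robot.read_state(); R=Rn.from_rotvec(s['orientation']).as_matrix()
K,Rw,tw=c[2:]
def hit(uv,z):
    r=Rw@np.linalg.inv(K)@[*uv,1]; return tw+r*(z-tw[2])/r[2]
h=cv2.cvtColor(c[0],cv2.COLOR_RGB2HSV)
for n,uv,z in [('foot',(320.8,240.5),.007),('bore top',(323.6,328),.1005+.020),('top ring bottom edge?',(324,252),.1005-.026)]:
    P=hit(uv,z); print(n,P,world(c,uv,1),'tool',R.T@(P-s['tool_pos']))
E
```

```text
foot [ 0.5929 -0.1681  0.007 ] [ 0.5874 -0.1697  0.0265] tool [ 0.0013 -0.0026  0.0937]
bore top [ 0.5922 -0.1666  0.1205] [ 0.5994 -0.1643  0.1063] tool [ 0.0014 -0.0009 -0.0198]
top ring bottom edge? [ 0.5788 -0.1705  0.0745] [ 0.5782 -0.1707  0.0765] tool [ 0.0154 -0.0007  0.0262]
```

Call:
{"api": "move_arm", "payload": {"deltas": [0.0015,-0.0018,0.01,0,0,0,0,0.0015,-0.0018,0.02,0,0,0,0,0.0015,-0.0018,0.026,0,0,0,0,0.0015,-0.0018,0.029,0,0,0,0,0.0015,-0.0018,0.032,0,0,0,0,0.0015,-0.0018,0.034,0,0,0,0,0.0015,-0.0018,0.034,0,0,0,0]}}

```text
t: 14.8
tool_pos: [0.592, -0.1672, 0.0661]
orientation: [-0.47, 3.106, -0.0]
force: [-0.7, 0.4, -0.0]
opening: 0.034
gripper_force: 12.0
```

No force with the spindle tip 8 mm inside the bore, so I continue.

Call:
{"api": "move_arm", "payload": {"deltas": [0,0,0.004,0,0,0,0,0,0,0.008,0,0,0,0,0,0,0.012,0,0,0,0,0,0,0.016,0,0,0,0,0,0,0.02,0,0,0,0,0,0,0.024,0,0,0,0,0,0,0.028,0,0,0,0,0,0,0.03,0,0,0,0,0,0,0.03,0,0,0,0]}}

```text
t: 15.92
tool_pos: [0.5918, -0.1672, 0.0359]
orientation: [0.47, -3.106, -0.0]
force: [0.8, -0.2, -1.1]
opening: 0.0339
gripper_force: 12.0
```

Call:
{"api": "move_arm", "payload": {"deltas": [0,0,0.001,0,0,0,0,0,0,0.002,0,0,0,0,0,0,0.002,0,0,0,0]}}

```text
t: 16.3
tool_pos: [0.5919, -0.1672, 0.0341]
orientation: [0.47, -3.106, -0.0]
force: [-0.3, -0.7, 0.4]
opening: 0.0336
gripper_force: 12.0
```

Call:
{"api": "move_arm", "payload": {"deltas": [0,0,0.0005,0,0,0,0,0,0,0.001,0,0,0,0,0,0,0.0015,0,0,0,0,0,0,0.0015,0,0,0,0]}}

```text
t: 16.8
tool_pos: [0.592, -0.1673, 0.033]
orientation: [-0.47, 3.106, -0.0]
force: [-1.7, 0.3, 4.0]
opening: 0.0341
gripper_force: 12.0
```

It stands on the floor with 4 N. Release and rise.

Call:
{"api": "move_arm", "payload": {"deltas": [0,0,0,0,0,0,0,0,0,0,0,0,0,0,0,0,0,0,0,0,0.55,0,0,0,0,0,0,0.55,0,0,0,0,0,0,0.55,0,0,0,0,0,0,0.55,0,0,-0.02,0,0,0,0.55,0,0,-0.06,0,0,0,0.55,0,0,-0.11,0,0,0,0.55,0.04,0,-0.15,0,0,0,0.55,0.04,0,-0.15,0,0,0,0.55,0.04,0,-0.15,0,0,0,0.55]}}

```text
t: 18.3
tool_pos: [0.554, -0.1791, 0.1834]
orientation: [-0.469, 3.105, -0.001]
force: [-0.6, -0.3, -0.1]
opening: 0.051
gripper_force: 0.0
```

```bash
python3 - <<'E'
from h import *
c=cam('wrist'); X=cloud(c)
m=(c[1]>0)&(np.hypot(X[...,0]-.5918,X[...,1]+.168)<.03)&(X[...,2]>.048)&(X[...,2]<.07)
Q=X[m]; print('spool top',len(Q),np.median(Q,0),(Q.min(0)+Q.max(0))/2,np.ptp(Q,0)); s=robot.read_state(); print(s['tool_pos'],s['opening'],s['force'],s['t'])
save('end',c[0])
E
```

```text
spool top 1273 [ 0.5912 -0.1685  0.0521] [ 0.5918 -0.1682  0.0513] [0.0338 0.0334 0.0065]
[ 0.5537 -0.1787  0.1822] 0.05116706111611688 [ 0.2085 -0.1455 -0.7013] 18.35
```

View pics/end.png

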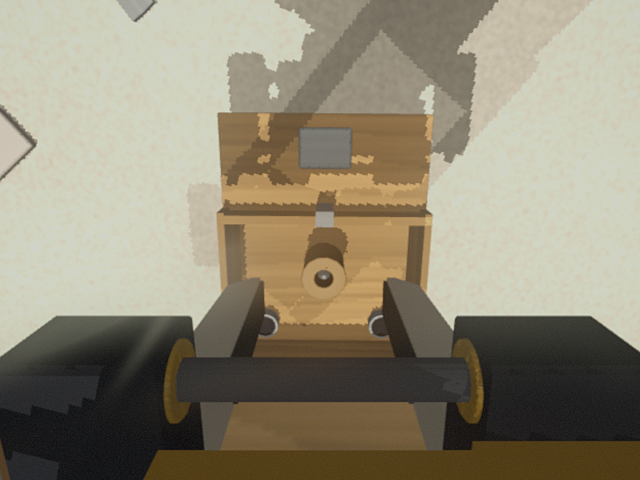

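The spool stands on the spindle at (324,279), top at 52 mm as it should be, and the spindle tip shows in the bore. The arm is clear.

```bash
python3 -c "
from plant import robot
print(robot.close_job())"
```

```text
the job is handed in; nothing more can be done
None
```

The lid was sprung open with the latch pad, and the tall spool now stands released on the spindle at the box floor; the job was handed in at about 18 s of the 64 s allowed, with no verdict returned.

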